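# Index the marker stand and cap the open marker

### The arm

A 6-joint arm with a two-finger parallel gripper is mounted at the origin on the work surface; the furniture and walls round the work are solid. World frame = base frame: x ahead of the robot, y to its left, z up, the work surface at z = 0. Lengths are in m, angles in degrees, forces in N, time in s.
With the tool pointing down it reaches from about 0.325 to 1 m from the base axis. Payload 5.1 kg.
Tool frame: the origin (TCP) lies on the front face of the gripper's body, between the roots of the fingers; the fingertips stand robot.tip_extent ahead of it and the grasp point (between the pads) lies 54 mm ahead of it (robot.tip_extent is the distance from the TCP to the fingertips, in m); z points along the fingers, y is the direction in which the jaws open and shut (so a half turn about z gives the same grasp; the last joint's range is limited). The gripper opens to 85 mm and grips with 20 to 120 N. Pads are 22 mm wide; open, the fingers measure 114 mm over their backs; the gripper's body (76 mm by 85 mm) begins 54 mm behind the grasp point. The pads swing forward as they close: fully open they stand 13 mm farther back than shut.
Start: joints at [60.986, 7.093, 94.555, -0, 78.352, -4.733], TCP at [0.267, 0.592, 0.304] pointing down, gripper open.
Joint ranges: [-149.61, 149.61], [-58.7, 133.49], [1.44, 155.28], [-77.14, 257.14], [18.33, 153.61], [-166.67, 166.67]. Speed limits (degrees/s): [147.25, 147.25, 180, 180, 180, 180].

### API

Orientations are given as a 3x3 rotation matrix whose columns are the frame's x, y, z axes.
In Python, from station import robot gives the robot as it stands.
- The arm moves only by the shell command python3 -m pendant 'ROWS' [FORCE]. ROWS is JSON, a list of rows, each a list of 3 entries, a list of its own where there are three numbers: the finger opening in mm, from 0 to 85.4, then the shift along the tool's x, y, z in mm, then the turn about the tool's z in degrees. A call has 1 to 12 rows; each row is the pose to reach, as a shift and turn from the pose measured when the call began, along the tool's axes at that moment; what a row does not reach only later rows make up. A row lasts 1/10 s, in which the tool goes at most 50 mm and 8.59 degrees, less where a joint would pass 70% of its speed; a pose out of reach is approached as far as the arm can. A call with a gripper value outside its range is refused whole. The fingers move at their own pace and stop on an object; FORCE is the grip in N (left out, the last holds). Time passes only in rows, so rows that repeat a pose let the fingers close. It gives the time, the measured TCP pose, the force and the opening at its end, in the units of the state.
- robot.get_state(): the state, without advancing time (a new reading comes with each control period).
- robot.capture(name): name is "side" or "top"; returns the picture (480x640x3 uint8, red, green, blue); there is no depth.
- robot.get_calibration(name): a dict with "K" (3x3 intrinsics, pixels), "dist" ([k1, k2, p1, p2, k3] as OpenCV has them; the pictures are not rectified), "position" and "attitude" of the camera in the world. Camera axes: x right, y down, z forward; pixel columns grow to the right and rows downward; lengths in m; the calibration is good to about 2 mm. A picture is of the moment at which its call begins. get_calibration takes no time and is no camera call.
- robot.hand_in(): hands the job in, once; it reports no verdict.
Trained networks look in the newest picture that a camera, given by its name, has taken for a name from the list of things; names that differ only in an ending like _2 or _b are one class to them, and where a whole thing is asked for, a point or a joint stands for the part that bears it (a point fixed in the world has none). Each returns a list of dicts, best first, with "score" (0 to 1); they miss things now and then, are a little off and sometimes report something else, mostly with a low value. They report only what shows in the picture. A call takes as long as a camera call. They do not tell look-alikes from the thing itself.
- robot.cut_out(camera, target): "region" (480x640 bool, what is visible of it) and "extent" ([left, top, right, bottom] in pixels, round what is visible of it).
The state is a dict: "clock": time; "qpos": joint angles; "joint_vel": joint speeds; "tau": joint torques, N m; "eef_pos": TCP position; "tool_rot": TCP orientation; "ft_force": force on the tool from outside, world axes, zero at the start; "moment": the same for the moment, N m; "opening": opening from 0.0 (shut) to 1.0 (fully open).
Only numpy, scipy, OpenCV 4.12 (cv2) and the standard library are available. Lean on these libraries where they do the work, as an engineer would, in place of code of your own. Each camera call takes 0.05 s, during which the arm holds its last target. There are 200 camera calls.

### The job

One of the three fat paint markers in the indexing stand has been left open. First turn the stand by its T-handle one click so that the open marker comes to the pointer at the front of the stand; then pull the spare cap off its parking post and press it on the open marker until it clicks and sits fully home. The marker gives on a spring in its sleeve, so keep pressing past that until it is solid, but do not ram it; let it come back up before you let go, and leave the tin and the roll of tape where they are.

Things in the scene. Friction and masses are not known exactly. Their poses are not given: they have to be found in the camera images.
- stand: Fixed indexing stand: a grey round base, 176 mm across and 20 mm high. Origin at the centre of its underside, on the turret's axis; -x of its frame points to the front pointer, a lug with a steel line on the base's rim (it looks roughly towards the robot).
- turret (a joint): Turret angle about the stand's vertical axis, rad, clockwise seen from above positive. Sprung clicks hold it at 0, where it starts, and at 1.047 (60 degrees), where the open marker is over the front pointer. About 0.7 N m carries it over the hump midway; let go within 0.3 rad of a click, it draws itself there.
- t_handle (a point): Centre of the turret's black T-handle, on the turret's axis, 139 mm above the bench: a bar 70 mm long (point's x), 14 mm thick (y), 30 mm high (z, up), on a 22 mm column. The markers stand round it 60 degrees apart, leaning outward; the two capped ones reach 167 mm above the bench and stay 85 mm off the axis at the handle's height.
- bare_marker: The open marker in the turret, midway between the two capped ones, leaning 30 degrees outward. Origin: centre of its shoulder, the flat ring where the cap's mouth comes to rest, 87.5 mm from the turret's axis, 95 mm above the bench; z runs along the marker out of its tip, y is level. Barrel 38 mm across. A cap is fully home with its origin and z axis on these.
- marker_tip (a point): End of the open marker's nib, 41 mm beyond the shoulder along the marker. Between them is a dome-ended spigot 24.4 mm across with three sprung balls round it, 14 mm above the shoulder, standing out to a 31 mm circle. The whole marker sits on a spring in its sleeve: pressed along its axis it sinks about 20 mm to a solid stop (2 to 7 N) before the cap clicks, and comes up again after.
- cap_park: Fixed parking block: a dark plate 84 x 84 x 14 mm with a round upright post 38 mm in diameter that ends in a shoulder 40 mm above the bench, and above it the same spigot with sprung balls. Origin at the centre of its underside, z up.
- cap: The loose grey cap: round shell 38 mm across, 72 mm long, closed on top, 60 g. Origin: centre of its open mouth; z along its axis to the closed top. Mouth lip 27 mm wide and 8 mm deep, bore behind it 32 mm wide, 56 mm deep. The lip snaps over the sprung balls: about 11 N to press on or pull off, then it runs on to the shoulder. Starts fully home and upright on the parking post.
- tin: Bystander, loose: round metal tin 71 mm across, 47 mm high, origin under its centre. The tin and the parking block swap places from start to start.
- tape: Bystander, loose: small roll of dark tape 53 mm across, 19 mm high, origin under its centre.
There are look-alikes about, which are no part of the job. What is shaped like the cap but yellow is not meant.

How it is judged:
By the outcome, as a careful person would: the job done as asked, in the order asked, and still so for the second after the job is handed in, with the robot touching nothing.
It also fails if it takes over 51 s, if anything falls off the work surface, if the arm or the gripper's body presses on something with over 40 N, if the wrist force passes 120 N, or if a joint passes its speed limit or range.

## Working session

There is one attempt and no reset: what is moved stays moved. The work goes in short steps, Python scripts to look and compute and a shell command to move; the robot and the scene stay as the last step left them, time stands still between calls to the robot, and variables do not carry over. Pictures are saved under pics/ and viewed, on a budget of 14 in all, crops included, one or two more only if the job needs it, and the job is handed in when it is done.

```bash
ls; mkdir -p pics; python3 - <<'E'
from station import robot
import cv2,numpy as np
for c in ("top","side"):
    im=robot.capture(c); cv2.imwrite(f"pics/{c}0.png",im[:,:,::-1])
    k=robot.get_calibration(c); print(c,k)
    for t in ("stand","t_handle","bare_marker","cap_park","cap","tin","tape"):
        for d in robot.cut_out(c,t)[:3]:
            print(t,round(d["score"],2),d["extent"])
print(robot.tip_extent,robot.get_state())
E
```

```text
pics
top {'K': array([[562.7027511 ,   0.        , 311.80079149],
       [  0.        , 562.7027511 , 243.75932869],
       [  0.        ,   0.        ,   1.        ]]), 'dist': array([-0.10417886,  0.        ,  0.        ,  0.        ,  0.        ]), 'position': array([0.28191652, 0.11276574, 1.21685867]), 'attitude': array([[-0.08777753, -0.97593072,  0.19963551],
       [-0.99613895,  0.08569189, -0.01908113],
       [ 0.00151472, -0.2005396 , -0.97968443]])}
stand 0.75 [216.8, 148.3, 307.7, 271.1]
t_handle 0.68 [221.2, 149.8, 310.4, 267.4]
bare_marker 0.56 [281.7, 208.5, 310.9, 227.8]
cap_park 0.62 [374.2, 254.6, 432.7, 306.6]
cap 0.65 [344.9, 300.0, 368.4, 319.4]
cap 0.62 [395.5, 266.2, 419.4, 288.1]
tin 0.94 [200.2, 289.2, 238.8, 323.2]
tape 0.86 [322.1, 244.7, 347.7, 267.9]
side {'K': array([[478.94302225,   0.        , 324.79527706],
       [  0.        , 478.94302225, 241.93044246],
       [  0.        ,   0.        ,   1.        ]]), 'dist': array([-0.08459635,  0.        ,  0.        ,  0.        ,  0.        ]), 'position': array([ 0.43923701, -0.3793251 ,  0.79497439]), 
[... 597 characters left out ...]
5684e+01, -4.03654366e-04,
        7.83496306e+01, -4.73199748e+00]), 'joint_vel': array([-0.1386652 , -0.05812148,  0.08074156, -0.03462467,  0.13024826,
        0.00619004]), 'tau': array([ 1.41899749e-03, -4.23537612e+01, -3.65736759e+01,  5.10718746e-05,
        3.47900987e-04,  7.63845946e-06]), 'eef_pos': array([0.26734392, 0.59247243, 0.30396084]), 'tool_rot': array([[-9.11515152e-01,  4.11266488e-01,  5.17485764e-05],
       [ 4.11266491e-01,  9.11515149e-01,  7.90686309e-05],
       [-1.46513331e-05,  9.33547106e-05, -9.99999996e-01]]), 'ft_force': array([-0.04851801, -0.13631415,  0.50972992]), 'moment': array([-0.01964692, -0.01283815, -0.03364661]), 'opening': 0.9991437862018048}
```

```bash
python3 - <<'E'
import cv2,numpy as np
a=cv2.imread("pics/top0.png")[140:330,190:450]; b=cv2.imread("pics/side0.png")[150:420,220:440]
a=cv2.resize(a,None,fx=1.6,fy=1.6,interpolation=3);b=cv2.resize(b,None,fx=1.7,fy=1.7,interpolation=3)
o=np.zeros((max(a.shape[0],b.shape[0]),a.shape[1]+b.shape[1],3),np.uint8);o[:a.shape[0],:a.shape[1]]=a;o[:b.shape[0],a.shape[1]:]=b
print(o.shape);cv2.imwrite("pics/crop1.png",o)
E
```

```text
(459, 790, 3)
```

View pics/crop1.png

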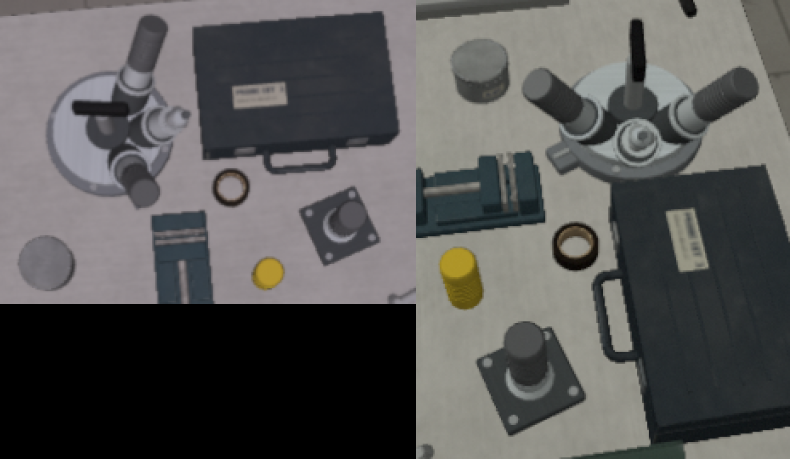

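View pics/side0.png

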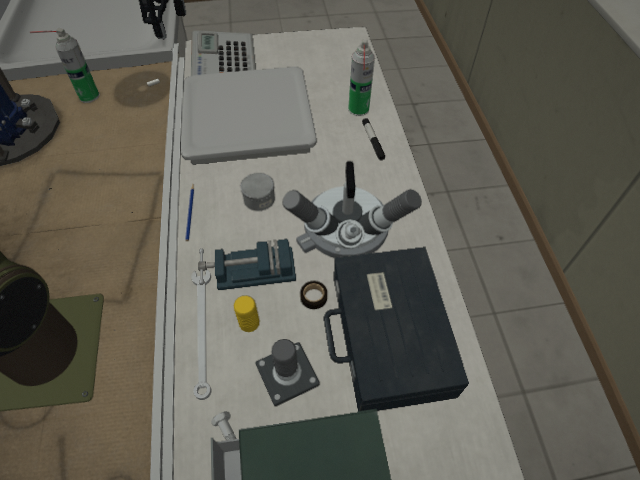

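Grey cap on the parking post: side (284,357), top (407,277). The look-alike is yellow, at side (246,313), top (357,310). The grey one on the post, dark plate underneath, is the one meant, and the enlarged crop confirms it. The open marker points to -y, the black bar lies along it, and the pointer lug is at side (307,241). Next I fit the positions.

```bash
cat > h.py <<'E'
import numpy as np,cv2
from station import robot
from scipy.optimize import least_squares
def proj(c,P):
    k=robot.get_calibration(c);R=np.array(k["attitude"]).T
    return cv2.projectPoints(np.float64(P).reshape(-1,1,3),cv2.Rodrigues(R)[0],-R@k["position"],k["K"],k["dist"])[0][:,0]
def cyl(p,ax,r,l0,l1,n=48):
    ax=np.array(ax)/np.linalg.norm(ax);u=np.cross(ax,[.3,.9,.1]);u/=np.linalg.norm(u);v=np.cross(ax,u)
    t=np.linspace(0,2*np.pi,n)[:,None];c=r*(np.cos(t)*u+np.sin(t)*v)
    return np.r_[p+c+l0*ax,p+c+l1*ax]
def ext(c,P):
    q=proj(c,P);return np.r_[q.min(0),q.max(0)]
def stand(p):
    x,y,b=p;o=np.array([x,y,0]);P=[cyl(o,[0,0,1],.088,0,.02)]
    for d in(-np.pi/3,np.pi/3):
        a=b+d;rd=np.array([np.cos(a),np.sin(a),0]);P.append(cyl(o+.0875*rd+[0,0,.095],rd*.5+[0,0,.866],.019,0,.072))
    return P
def bare(p):
    x,y,b=p;rd=np.array([np.cos(b),np.sin(b),0]);s=np.array([x,y,.095])+.0875*rd;return s,s+.041*(rd*.5+[0,0,.866])
E
python3 - <<'E'
from h import *
# cap: extents seen
cap={"top":[395.5,266.2,419.4,288.1],"side":[272.4,341,296.1,378]}
f=lambda p:np.concatenate([(ext(c,cyl(np.array([p[0],p[1],0]),[0,0,1],.019,.04,.112))-cap[c]) for c in cap])
s=least_squares(f,[.4,-.1],loss="soft_l1");print("cap",s.x,s.fun.round(1))
# stand: masks of dark bar + extents
st={"top":[216.8,148.3,307.7,271.1],"side":[280.1,160.6,423.9,256.3]}
bar={}
for c,roi in(("top",(232,195,275,218)),("side",(340,158,360,200))):
    im=cv2.imread(f"pics/{c}0.png").max(2);x0,y0,x1,y1=roi
    m=im[y0:y1,x0:x1]<45;ys,xs=np.nonzero(m);bar[c]=np.array([xs.min()+x0,ys.min()+y0,xs.max()+x0+1,ys.max()+y0+1]);print(c,bar[c],m.sum())
def barpts(p):
    x,y,b=p;u=np.array([np.cos(b),np.sin(b),0]);v=np.array([-u[1],u[0],0])
    return np.array([[x,y,.139]+i*.035*u+j*.007*v+[0,0,k*.015] for i in(-1,1) for j in(-1,1) for k in(-1,1)])
def g(p):
    r=[]
    P=stand(p);caps=np.concatenate(P[1:])
    e=ext("side",caps);r+=[e[0]-280.1,e[2]-423.9]
    e=ext("top",P[0]);r+=[e[0]-216.8]
    e=ext("top",np.concatenate(P));r+=[e[1]-148.3,e[3]-271.1]
    for c in bar:r+=list(ext(c,barpts(p))-bar[c])
    return np.array(r)
s=least_squares(g,[.5,.2,-1.57],loss="soft_l1");print("stand",s.x[:2],np.degrees(s.x[2]),s.fun.round(1)); p=s.x
print("bare",bare(p),[proj(c,bare(p)[1]) for c in("top","side")])
o=np.array([p[0],p[1],0]);a=p[2]-np.pi/3;
print("lug proj",proj("side",o+[.095*np.cos(a),.095*np.sin(a),.015]),proj("top",o+[.095*np.cos(a),.095*np.sin(a),.015]))
S=robot.get_state();print(S["tool_rot"][:,0],S["qpos"])
E
```

```text
cap [ 0.42727412 -0.09947074] [ 0.5 -0.9  0.9  0.5 -2.1 -2.7  1.2  0. ]
top [236 203 271 213] 272
side [346 162 355 198] 270
stand [0.58336331 0.20147838] -97.68460687798327 [ 1.  -1.3  1.7  0.3 -0.4 -1.7 -1.   0.4  1.3 -0.7 -2.4  0.6  0.9]
bare (array([0.57166282, 0.1147642 , 0.095     ]), array([0.56892156, 0.09444831, 0.130506  ])) [array([[307.49325535, 211.76645984]]), array([[352.91111726, 229.14885019]])]
lug proj [[306.5106459  239.14647309]] [[278.11932548 260.88054636]]
[-9.11515152e-01  4.11266491e-01 -1.46513331e-05] [ 6.09835024e+01  7.09040109e+00  9.45545684e+01 -4.03654366e-04
  7.83496306e+01 -4.73199748e+00]
```

```bash
python3 -m pendant '[[45,[-200,-100,0],40],[45,[-449,-226,0],73.4],[45,[-449,-226,0],73.4],[45,[-449,-226,0],73.4],[45,[-449,-226,0],73.4],[45,[-449,-226,0],73.4],[45,[-449,-226,0],73.4],[45,[-449,-226,0],73.4],[45,[-449,-226,0],73.4],[45,[-449,-226,0],73.4],[45,[-449,-226,0],73.4],[45,[-449,-226,0],73.4]]' 40
python3 - <<'E'
from h import *
s=robot.get_state();print(s["clock"],s["eef_pos"],np.degrees(np.arctan2(s["tool_rot"][1,0],s["tool_rot"][0,0])),s["qpos"],s["opening"])
im=robot.capture("side");cv2.imwrite("pics/side1.png",im[:,:,::-1])
cv2.imwrite("pics/crop2.png",cv2.resize(im[80:330,200:480,::-1],None,fx=2.4,fy=2.4,interpolation=3)[:600,:672])
E
```

```text
clock: 2.0
eef_pos: [0.5842, 0.2007, 0.3038]
tool_rot: [[0.136, 0.991, -0.001], [0.991, -0.136, 0.0], [0.0, -0.001, -1.0]]
ft_force: [-0.7, 0.3, -0.7]
opening: 0.526
2.0 [0.5842295  0.20073553 0.30376285] 82.17121229291446 [1.39768588e+01 3.09546612e+00 9.88398679e+01 2.40935999e-02
 7.80902418e+01 2.18006655e+01] 0.5259705548026985
```

View pics/crop2.png

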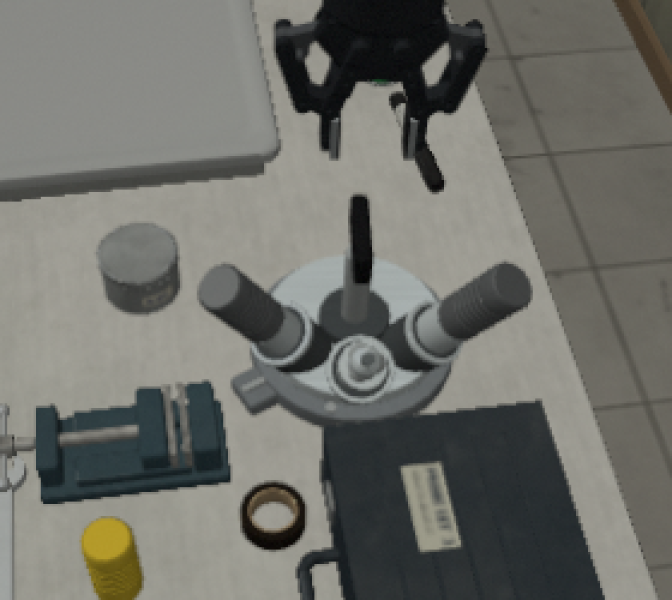

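Gripper is centred over the bar: fingertips at crop (332,150) and (412,150), bar at (361,240). Next: descend and close.

```bash
python3 -m pendant '[[45,[0,0,50],0],[45,[0,0,90],0],[45,[0,0,111],0],[45,[0,0,111],0],[0,[0,0,111],0],[0,[0,0,111],0],[0,[0,0,111],0],[0,[0,0,111],0],[0,[0,0,111],0],[0,[0,0,111],0]]' 40
```

```text
clock: 3.05
eef_pos: [0.5834, 0.2032, 0.1964]
tool_rot: [[0.134, 0.991, -0.0], [0.991, -0.134, 0.004], [0.003, -0.001, -1.0]]
ft_force: [-7.7, 1.8, 8.6]
opening: 0.158
```

```bash
python3 -m pendant '[[0,[0,0,0],0],[0,[0,0,0],8],[0,[0,0,0],16],[0,[0,0,0],24],[0,[0,0,0],32],[0,[0,0,0],40],[0,[0,0,0],48],[0,[0,0,0],55],[0,[0,0,0],60],[0,[0,0,0],61],[0,[0,0,0],61]]' 90; python3 -c "
from h import *
s=robot.get_state();print(np.degrees(np.arctan2(s['tool_rot'][1,0],s['tool_rot'][0,0])),s['moment'],s['opening'])"
```

```text
clock: 4.15
eef_pos: [0.583, 0.2035, 0.1966]
tool_rot: [[0.931, 0.364, -0.001], [0.364, -0.931, 0.004], [0.001, -0.004, -1.0]]
ft_force: [-7.7, 1.2, -2.4]
opening: 0.15
21.374303035948532 [0.22633298 0.03323885 0.09085141] 0.15013640226496372
```

```bash
python3 -m pendant '[[45,[0,0,0],0],[45,[0,0,0],0],[45,[0,0,0],0],[45,[0,0,-40],0],[60,[0,0,-85],0],[60,[-40,35,-85],0],[60,[-256,225,-85],0],[60,[-256,225,-85],0],[60,[-256,225,-85],0],[60,[-256,225,-85],0],[60,[-256,225,-85],0],[60,[-256,225,-85],0]]' 90; python3 - <<'E'
from h import *
s=robot.get_state();print(np.degrees(np.arctan2(s["tool_rot"][1,0],s["tool_rot"][0,0])),s["qpos"])
a=robot.capture("top")[:,:,::-1];b=robot.capture("side")[:,:,::-1];cv2.imwrite("pics/top2.png",a);cv2.imwrite("pics/side2.png",b)
p=[.583,.2025,np.radians(-157.7)]
t=bare(p);print(t,[proj(c,t[1]) for c in("top","side")])
for c in("top","side"):
    for d in robot.cut_out(c,"bare_marker")[:2]:print(c,d["score"],d["extent"])
A=cv2.resize(a[130:330,190:450],None,fx=1.5,fy=1.5,interpolation=3);B=cv2.resize(b[150:420,220:440],None,fx=1.85,fy=1.85,interpolation=3)
o=np.zeros((B.shape[0],A.shape[1]+B.shape[1],3),np.uint8);o[:A.shape[0],:A.shape[1]]=A;o[:,A.shape[1]:]=B;cv2.imwrite("pics/crop3.png",o)
E
```

```text
clock: 5.35
eef_pos: [0.4256, -0.1016, 0.2814]
tool_rot: [[0.931, 0.364, 0.001], [0.364, -0.931, 0.002], [0.002, -0.002, -1.0]]
ft_force: [0.5, 0.0, -0.0]
opening: 0.705
21.348132407971786 [-20.5373736  -20.51163582 121.90362332   0.15829913  78.59666002
  48.08310576]
(array([0.50204415, 0.16929759, 0.095     ]), array([0.48307735, 0.16151873, 0.130506  ])) [array([[277.20928618, 256.86623943]]), array([[298.76196961, 204.53148403]])]
top 0.74 [260.1, 239.0, 280.2, 259.6]
side 0.55 [300.0, 199.3, 323.9, 228.4]
```

View pics/crop3.png

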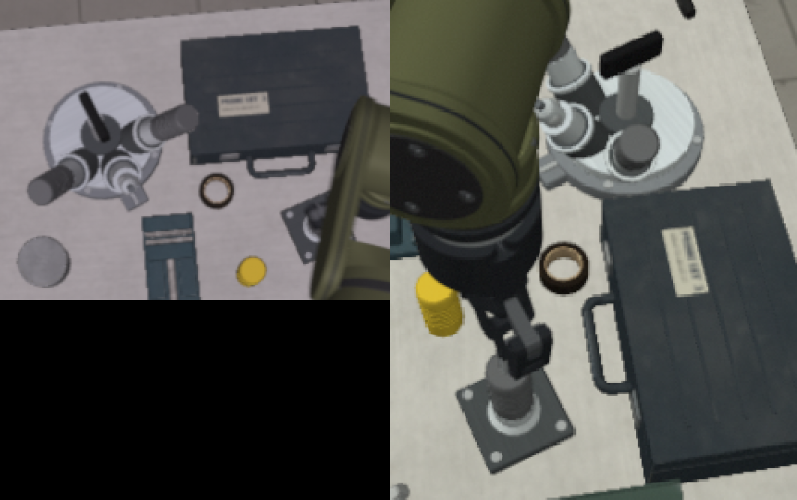

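The turret stands at the pointer: open marker over the lug at top crop (130,185). The gripper is above the cap, side crop (510,370). Next I grip the cap.

```bash
python3 -m pendant '[[60,[2,-1,50],0],[60,[2,-1,100],0],[60,[2,-1,130],0],[60,[2,-1,137],0],[60,[2,-1,137],0],[0,[2,-1,137],0],[0,[2,-1,137],0],[0,[2,-1,137],0],[0,[2,-1,137],0],[0,[2,-1,137],0]]' 60
```

```text
clock: 6.55
eef_pos: [0.4299, -0.0984, 0.147]
tool_rot: [[0.932, 0.362, 0.005], [0.362, -0.932, 0.004], [0.006, -0.001, -1.0]]
ft_force: [-0.5, 4.3, 6.9]
opening: 0.436
```

```bash
python3 -m pendant '[[0,[0,0,-5],0],[0,[0,0,-12],0],[0,[0,0,-18],0],[0,[0,0,-22],0],[0,[0,0,-22],0],[0,[0,0,-22],0]]' 60; python3 - <<'E'
from h import *
b=robot.capture("side")[:,:,::-1]
cv2.imwrite("pics/crop4.png",cv2.resize(b[300:430,220:350],None,fx=4,fy=4,interpolation=3))
E
```

```text
clock: 7.15
eef_pos: [0.4302, -0.0988, 0.1698]
tool_rot: [[0.932, 0.362, 0.007], [0.362, -0.932, 0.002], [0.007, 0.0, -1.0]]
ft_force: [-0.2, -0.5, -0.6]
opening: 0.43
```

View pics/crop4.png

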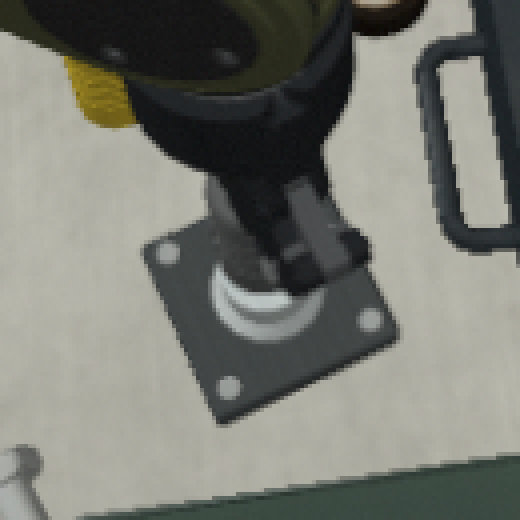

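Cap has snapped off the balls but is still round the spigot (22.8 mm up, force back to about 0). The moves cannot tilt the tool, so I pivot the cap in the pads against the post's dome, to match the marker's 30° lean.

```bash
python3 -m pendant '[[0,[-4,0,-1],0],[0,[-8,0,-1.5],0],[0,[-12,0,-1.5],0],[0,[-17,0,-1],0],[0,[-17,0,-1],0]]' 50
```

```text
clock: 7.7
eef_pos: [0.4157, -0.1046, 0.1725]
tool_rot: [[0.933, 0.361, 0.012], [0.361, -0.933, 0.005], [0.013, 0.0, -1.0]]
ft_force: [2.9, 6.4, 7.8]
opening: 0.432
```

```bash
python3 -m pendant '[[0,[-5,0,0.5],0],[0,[-10,0,2],0],[0,[-14,0,3],0],[0,[-14,0,3],0]]' 50; python3 - <<'E'
from h import *
b=robot.capture("side")[:,:,::-1];a=robot.capture("top")[:,:,::-1]
A=cv2.resize(a[230:330,350:450],(380,380),interpolation=3)
B=cv2.resize(b[300:430,220:350],(380,380),interpolation=3)
cv2.imwrite("pics/crop5.png",np.hstack([A,B]))
E
```

```text
clock: 8.1
eef_pos: [0.4047, -0.1104, 0.1728]
tool_rot: [[0.933, 0.361, 0.019], [0.361, -0.933, 0.003], [0.018, 0.004, -1.0]]
ft_force: [-1.6, 1.5, 13.1]
opening: 0.434
```

View pics/crop5.png

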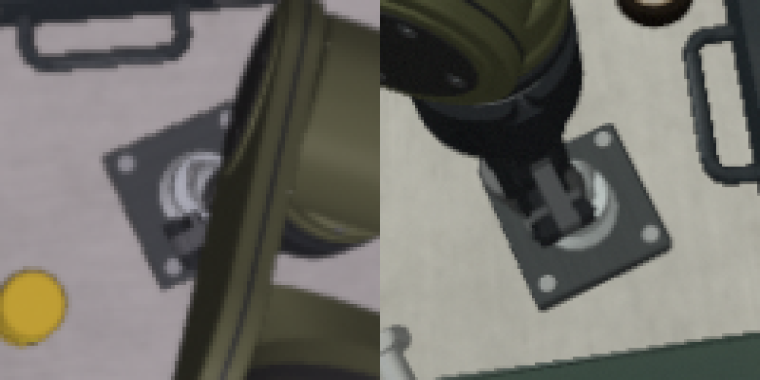

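```bash
python3 -m pendant '[[0,[0,0,-30],0],[0,[0,0,-79],0],[0,[66,-112,-79],0],[0,[132,-224,-79],0],[0,[132,-224,-79],0],[0,[132,-224,-79],0],[0,[132,-224,-79],0],[0,[132,-224,-79],0],[0,[132,-224,-79],0],[0,[132,-224,-79],0]]' 70; python3 - <<'E'
from h import *
s=robot.get_state();G=s["eef_pos"]+.054*s["tool_rot"][:,2];print(G,proj("side",G),proj("top",G))
b=robot.capture("side")[:,:,::-1];a=robot.capture("top")[:,:,::-1];cv2.imwrite("pics/side5.png",b);cv2.imwrite("pics/top5.png",a)
u,v=proj("side",G)[0].astype(int)
B=cv2.resize(b[v-50:v+80,u-60:u+100],(738,600),interpolation=3)
cv2.imwrite("pics/crop6.png",B);print(u,v)
for c in("top","side"):
    for d in robot.cut_out(c,"cap")[:3]:print(c,d["score"],d["extent"])
E
```

```text
clock: 9.2
eef_pos: [0.4452, 0.145, 0.2529]
tool_rot: [[0.933, 0.361, 0.017], [0.361, -0.933, 0.002], [0.016, 0.005, -1.0]]
ft_force: [-0.3, 0.3, -0.2]
opening: 0.433
[0.44611475 0.14511047 0.19886813] [[276.31837161 188.30220386]] [[285.48044165 269.25920491]]
276 188
top 0.8 [345.2, 302.3, 366.5, 319.5]
side 0.95 [234.8, 292.3, 259.8, 334.9]
side 0.63 [263.1, 182.6, 295.8, 218.4]
```

View pics/crop6.png

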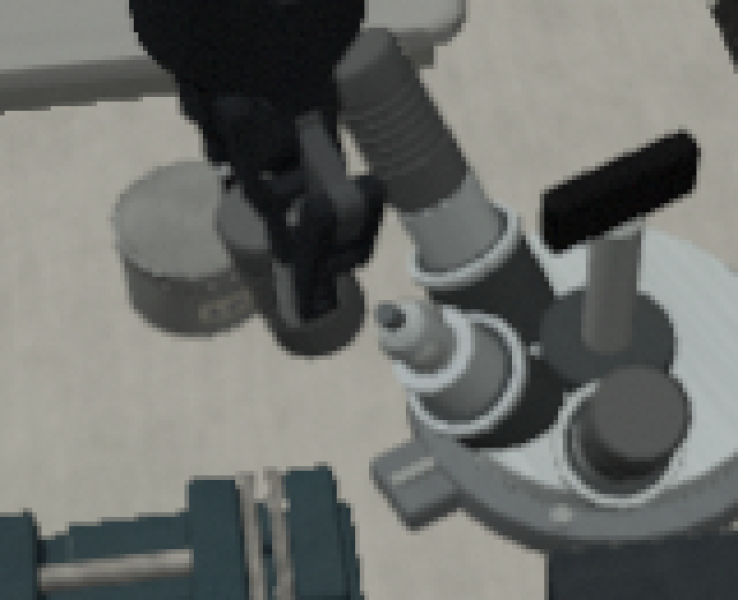

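The cap is held tilted in the pads, leaning parallel to the marker: its top shows at crop (235,225), its mouth at (315,330). The open tip is at (390,315). Next I estimate tilt and grip height from the outline.

```bash
python3 - <<'E'
from h import *
s=robot.get_state();R=s["tool_rot"];G=s["eef_pos"]+.054*R[:,2]
d=np.array([263.1,0,295.3,215.5])
def f(p):
    th,L=p;m=-np.sin(th)*R[:,0]-np.cos(th)*R[:,2]
    e=ext("side",cyl(G-L*m,m,.019,0,.072));return (e-d)[[0,2,3]]
r=least_squares(f,[.5,.053]);print(np.degrees(r.x[0]),r.x[1],r.fun)
for th in(20,25,30,35,40):print(th,f([np.radians(th),.053]).round(1),f([np.radians(th),.058]).round(1))
th,L=r.x;m=-np.sin(th)*R[:,0]-np.cos(th)*R[:,2];mouth=G-L*m;print("m",m,"mouth",mouth)
p=[.583,.202,np.radians(-157.7)];sh,tip=bare(p);print(sh,tip,"tip seen side approx",(390/4.61+216,315/4.61+138),proj("side",tip),proj("top",tip))
E
```

```text
11.089220249532783 0.05526162782007868 [-0.62894172  0.02621338  0.34871297]
20 [-2.   3.3 -2.4] [-0.7  4.3 -1.2]
25 [-2.4  5.1 -3.8] [-0.9  6.3 -2.6]
30 [-2.7  6.8 -5.2] [-1.   8.2 -4.2]
35 [-2.9  8.4 -6.8] [-1.   9.9 -6. ]
40 [-3.   9.7 -8.5] [-1.  11.4 -7.8]
m [-0.19702527 -0.07128567  0.97780335] mouth [0.45730316 0.14851761 0.14521399]
[0.50204415 0.16879759 0.095     ] [0.48307735 0.16101873 0.130506  ] tip seen side approx (300.5986984815618, 206.3297180043384) [[298.79504683 204.74705165]] [[277.4632396  256.84436614]]
```

```bash
python3 - <<'E'
import cv2,numpy as np
a=cv2.imread("pics/top5.png");cv2.imwrite("pics/crop7.png",cv2.resize(a[190:300,230:350],None,fx=5,fy=5,interpolation=3))
E
```

```text
(no output)
```

View pics/crop7.png

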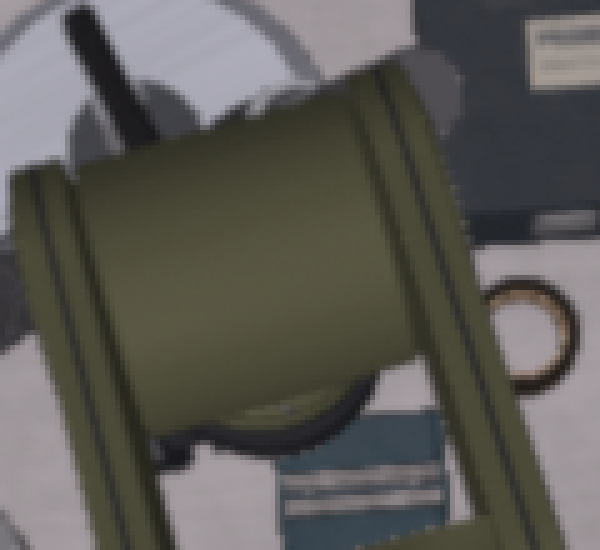

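```bash
python3 - <<'E'
from h import *
s=robot.get_state();R=s["tool_rot"];G=s["eef_pos"]+.054*R[:,2]
for t in(0,5,10,15,20,25,30,35):
    th=np.radians(t);m=-np.sin(th)*R[:,0]-np.cos(th)*R[:,2]
    a,b=proj("side",np.array([G-.055*m,G+.017*m]));dd=b-a;print(t,dd.round(1),np.degrees(np.arctan2(-dd[0],-dd[1])).round(1))
E
```

```text
0 [ -3.6 -27.7] 7.4
5 [ -6.9 -26.2] 14.7
10 [-10.1 -24.5] 22.5
15 [-13.3 -22.6] 30.4
20 [-16.3 -20.6] 38.5
25 [-19.3 -18.3] 46.4
30 [-22.1 -16. ] 54.0
35 [-24.7 -13.5] 61.3
```

Edge slope (29° in the image) and outline both give a tilt of only about 14°, because the lip rode up the dome. I go back and push the cap's lower side against the fixed post's spigot to turn it the rest of the way.

```bash
python3 -m pendant '[[0,[-40,110,0],0],[0,[-81,221,0],0],[0,[-81,221,0],0],[0,[-81,221,0],0],[0,[-81,221,0],0],[0,[-81,221,0],0],[0,[-81,221,30],0],[0,[-81,221,60],0],[0,[-81,221,85],0],[0,[-81,221,95],0],[0,[-81,221,95],0]]' 50
```

```text
clock: 10.5
eef_pos: [0.4499, -0.0905, 0.1565]
tool_rot: [[0.934, 0.358, 0.015], [0.358, -0.934, 0.003], [0.015, 0.002, -1.0]]
ft_force: [0.6, 0.0, -0.1]
opening: 0.431
```

```bash
python3 -m pendant '[[0,[-4,0,0],0],[0,[-8,0,0],0],[0,[-12,0,0],0],[0,[-16,0,0],0],[0,[-16,0,0],0],[0,[-16,0,0],0]]' 50
```

```text
clock: 11.1
eef_pos: [0.4395, -0.0966, 0.1613]
tool_rot: [[0.934, 0.357, 0.031], [0.357, -0.934, 0.002], [0.029, 0.009, -1.0]]
ft_force: [9.9, 4.1, 2.0]
opening: 0.427
```

```bash
python3 -m pendant '[[0,[-3,0,2],0],[0,[-6,0,4],0],[0,[-9,0,5],0],[0,[-9,0,5],0],[0,[-9,0,5],0]]' 50
```

```text
clock: 11.6
eef_pos: [0.4364, -0.1008, 0.1615]
tool_rot: [[0.934, 0.355, 0.048], [0.356, -0.935, -0.001], [0.045, 0.018, -0.999]]
ft_force: [12.8, 3.4, 4.4]
opening: 0.433
```

```bash
python3 -m pendant '[[0,[-4,0,2],0],[0,[-8,0,3],0],[0,[-8,0,3],0],[0,[-8,0,3],0]]' 50
```

```text
clock: 12.0
eef_pos: [0.4333, -0.1054, 0.1629]
tool_rot: [[0.933, 0.354, 0.063], [0.355, -0.935, -0.006], [0.057, 0.028, -0.998]]
ft_force: [10.1, -1.0, 3.4]
opening: 0.431
```

```bash
python3 -m pendant '[[0,[10,0,-5],0],[0,[12,0,-45],0],[0,[12,0,-95],0],[0,[60,-110,-95],0],[0,[101,-229,-95],0],[0,[101,-229,-95],0],[0,[101,-229,-95],0],[0,[101,-229,-95],0],[0,[101,-229,-95],0],[0,[101,-229,-95],0]]' 70; cat > look.py <<'E'
from h import *
import sys
s=robot.get_state();R=s["tool_rot"];G=s["eef_pos"]+.054*R[:,2];print("G",G)
b=robot.capture("side")[:,:,::-1]
cv2.imwrite(sys.argv[1],cv2.resize(b[138:268,216:376],(738,600),interpolation=3))
for t in(14,20,25,30,35):
    th=np.radians(t);m=-np.sin(th)*np.array([.925,.379,0])+[0,0,np.cos(th)]
    a,b=proj("side",np.array([G-.055*m,G+.017*m]));dd=b-a;print(t,np.degrees(np.arctan2(-dd[0],-dd[1])).round(1),(ext("side",cyl(G-.055*m,m,.019,0,.072))).round(1))
E
python3 look.py pics/crop8.png
```

```text
clock: 13.0
eef_pos: [0.4399, 0.146, 0.2572]
tool_rot: [[0.932, 0.357, 0.062], [0.358, -0.934, -0.007], [0.056, 0.028, -0.998]]
ft_force: [-0.0, -0.5, -0.4]
opening: 0.432
G [0.4432482  0.14560778 0.20328514]
14 27.3 [260.  170.9 294.  213.5]
20 37.0 [259.5 171.  296.5 211.9]
25 45.0 [259.1 171.3 298.4 210.5]
30 52.8 [258.9 171.5 300.2 209. ]
35 60.2 [258.7 171.9 301.8 207.3]
```

View pics/crop8.png

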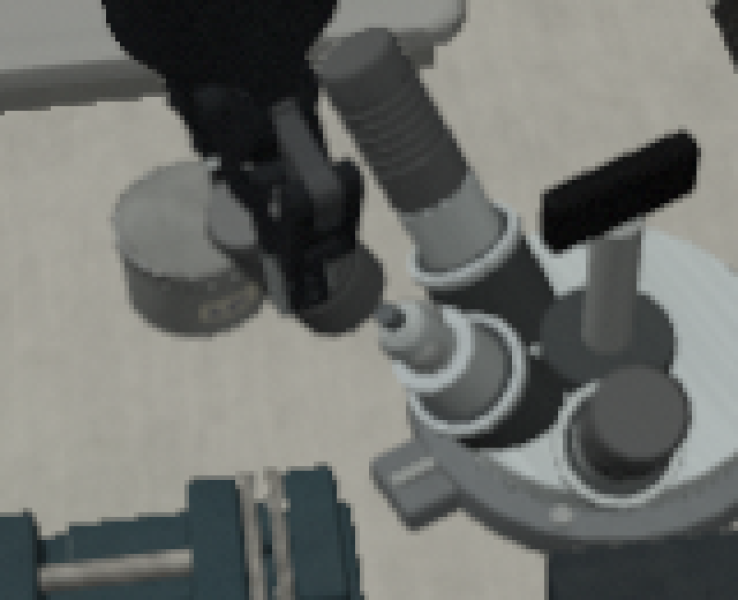

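Cap axis is now about 26–28° (mouth centre at crop (340,295), tip at (390,315)) and in line with the marker. Next I advance along the marker's axis.

```bash
python3 -m pendant '[[0,[6.5,-0.4,9],0],[0,[11,-0.8,18],0],[0,[15.5,-1.2,27],0],[0,[20,-1.5,36],0],[0,[22.5,-1.6,40],0],[0,[22.5,-1.6,40],0]]' 70; python3 look.py pics/crop9.png
```

```text
clock: 13.65
eef_pos: [0.4631, 0.1541, 0.2174]
tool_rot: [[0.933, 0.355, 0.061], [0.356, -0.935, -0.007], [0.054, 0.028, -0.998]]
ft_force: [-0.2, -0.5, -0.1]
opening: 0.428
G [0.46635619 0.153735   0.16347906]
14 25.9 [275.6 182.1 307.1 222.2]
20 36.0 [275.1 182.3 309.4 220.7]
25 44.5 [274.7 182.5 311.3 219.4]
30 52.7 [274.4 182.8 313.  217.9]
35 60.5 [274.3 183.1 314.6 216.3]
```

View pics/crop9.png

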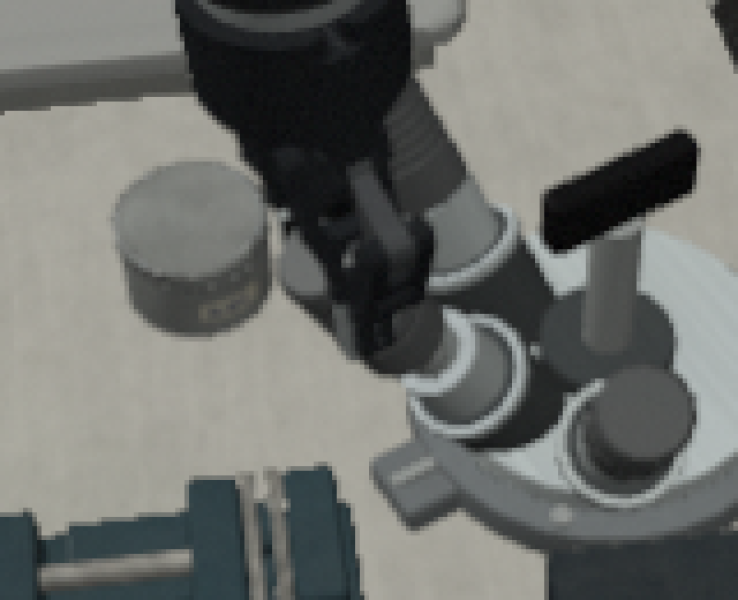

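The cap is over the spigot end and aligned: cap rim at crop (450,340), sitting on the marker's axis. Pressing on in stages.

```bash
python3 -m pendant '[[0,[3,-0.2,6],0],[0,[6,-0.5,12],0],[0,[9,-0.7,18],0],[0,[11,-0.9,22],0],[0,[11,-0.9,22],0]]' 100
```

```text
clock: 14.2
eef_pos: [0.4751, 0.159, 0.1967]
tool_rot: [[0.933, 0.355, 0.063], [0.356, -0.934, -0.007], [0.056, 0.029, -0.998]]
ft_force: [-0.1, 1.9, 3.1]
opening: 0.424
```

```bash
python3 -m pendant '[[0,[2.2,-0.2,4.5],0],[0,[4.5,-0.4,9],0],[0,[4.5,-0.4,9],0]]' 100
```

```text
clock: 14.5
eef_pos: [0.4797, 0.1609, 0.1877]
tool_rot: [[0.933, 0.355, 0.062], [0.356, -0.934, -0.007], [0.056, 0.029, -0.998]]
ft_force: [1.1, 0.1, 4.0]
opening: 0.422
```

```bash
python3 -m pendant '[[0,[2.2,-0.2,4.5],0],[0,[4.5,-0.4,9],0],[0,[4.5,-0.4,9],0]]' 100
```

```text
clock: 14.8
eef_pos: [0.4845, 0.1629, 0.1786]
tool_rot: [[0.933, 0.355, 0.062], [0.356, -0.934, -0.007], [0.056, 0.029, -0.998]]
ft_force: [-0.1, 0.3, 4.7]
opening: 0.428
```

```bash
python3 look.py pics/crop10.png
```

```text
G [0.48784722 0.16247568 0.12473097]
14 24.6 [288.8 191.8 318.1 229.7]
20 35.1 [288.2 192.  320.4 228.3]
25 44.0 [287.9 192.2 322.2 227. ]
30 52.6 [287.6 192.5 323.9 225.6]
35 60.8 [287.4 192.8 325.4 224.1]
```

View pics/crop10.png

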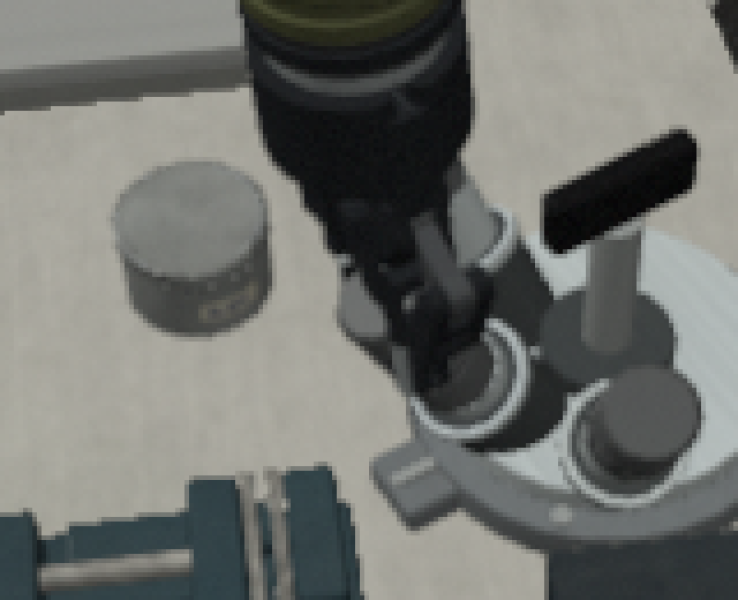

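Cap is on the spigot with the marker sunk partway; some barrel still shows at crop (490,370) between the cap rim and the sleeve. Force is still that of the spring, so I keep going.

```bash
python3 -m pendant '[[0,[1.4,-0.1,2.7],0],[0,[2.7,-0.2,5.4],0],[0,[2.7,-0.2,5.4],0]]' 120
```

```text
clock: 15.15
eef_pos: [0.4863, 0.1636, 0.1769]
tool_rot: [[0.933, 0.356, 0.056], [0.357, -0.934, -0.009], [0.049, 0.029, -0.998]]
ft_force: [-18.3, -5.3, 27.5]
opening: 0.418
```

```bash
python3 -m pendant '[[0,[1.4,-0.1,2.7],0],[0,[2.7,-0.2,5.4],0],[0,[2.7,-0.2,5.4],0]]' 120
```

```text
clock: 15.45
eef_pos: [0.4873, 0.164, 0.1769]
tool_rot: [[0.933, 0.357, 0.047], [0.358, -0.934, -0.013], [0.039, 0.029, -0.999]]
ft_force: [-30.1, -9.1, 42.9]
opening: 0.425
```

Solid at about 53 N with 33 mm of grip travel above the shoulder, which matches the cap being home on a marker sunk about 20 mm. I ease it back up with the grip still held.

```bash
python3 -m pendant '[[0,[-2.3,0.2,-4.5],0],[0,[-4.7,0.3,-9],0],[0,[-7,0.5,-13.5],0],[0,[-9.3,0.7,-17.7],0],[0,[-9.3,0.7,-17.7],0],[0,[-9.3,0.7,-17.7],0]]' 100
```

```text
clock: 16.05
eef_pos: [0.4781, 0.1602, 0.1941]
tool_rot: [[0.933, 0.357, 0.047], [0.358, -0.934, -0.013], [0.039, 0.029, -0.999]]
ft_force: [0.4, -1.8, 2.0]
opening: 0.424
```

```bash
python3 -m pendant '[[0,[-0.9,0,-1.8],0],[0,[-1.4,0,-2.7],0],[0,[-1.4,0,-2.7],0]]' 100; python3 look.py pics/crop11.png
```

```text
clock: 16.35
eef_pos: [0.4767, 0.1597, 0.1967]
tool_rot: [[0.933, 0.357, 0.047], [0.358, -0.934, -0.013], [0.039, 0.029, -0.999]]
ft_force: [1.5, 0.1, 1.0]
opening: 0.423
G [0.4792201  0.15896392 0.14272153]
14 25.0 [283.5 187.1 313.8 226. ]
20 35.4 [283.  187.3 316.1 224.5]
25 44.1 [282.6 187.5 317.9 223.2]
30 52.6 [282.4 187.8 319.6 221.8]
35 60.5 [282.2 188.1 321.2 220.2]
```

View pics/crop11.png

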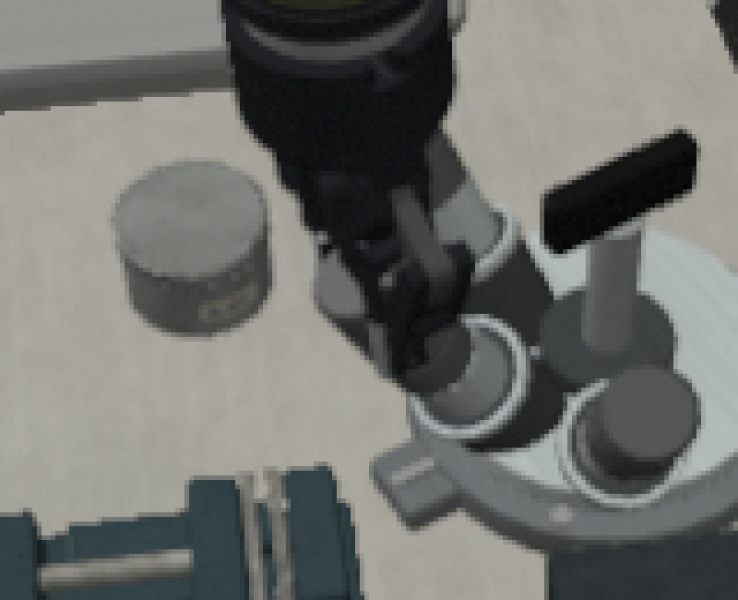

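The cap meets the barrel at crop (455,370), with no white shoulder ring left showing; the marker is back up and the force is near zero. Release and withdraw.

```bash
python3 -m pendant '[[45,[0,0,0],0],[55,[0,0,0],0],[65,[0,0,0],0],[65,[0,0,0],0],[65,[0,0,-30],0],[65,[0,0,-75],0],[65,[0,0,-110],0],[65,[-50,0,-110],0],[65,[-100,60,-110],0],[65,[-100,120,-110],0],[65,[-100,160,-110],0],[65,[-100,160,-110],0]]' 40; python3 - <<'E'
from h import *
b=robot.capture("side")[:,:,::-1];a=robot.capture("top")[:,:,::-1]
p=[.583,.202,np.radians(-157.7)];sh,tip=bare(p);m=(tip-sh)/.041
for c in("top","side"):
    print(c,"cap home predicted",ext(c,cyl(sh,m,.019,0,.072)).round(1))
    for t in("cap","tin","tape"):
        for d in robot.cut_out(c,t)[:3]:print(t,round(d["score"],2),d["extent"])
A=cv2.resize(a[150:330,190:350],(400,450),interpolation=3);B=cv2.resize(b[138:268,256:371],(398,450),interpolation=3)
cv2.imwrite("pics/crop12.png",np.hstack([A,B]))
E
```

```text
clock: 17.6
eef_pos: [0.4353, -0.0269, 0.3077]
tool_rot: [[0.934, 0.354, 0.048], [0.355, -0.935, -0.015], [0.04, 0.031, -0.999]]
ft_force: [-0.2, 0.4, 0.4]
opening: 0.763
top cap home predicted [264.7 242.1 290.  270.9]
cap 0.75 [344.4, 302.5, 358.2, 321.2]
cap 0.73 [265.3, 239.9, 290.6, 271.2]
tin 0.74 [200.8, 287.5, 238.3, 321.8]
tape 0.63 [210.5, 183.8, 322.6, 266.1]
tape 0.62 [325.9, 242.0, 346.2, 266.6]
side cap home predicted [280.9 188.2 318.3 222.2]
cap 0.85 [232.2, 293.1, 260.4, 331.6]
cap 0.77 [298.6, 196.9, 321.3, 227.5]
tape 0.81 [300.6, 281.8, 325.7, 307.4]
```

View pics/crop12.png

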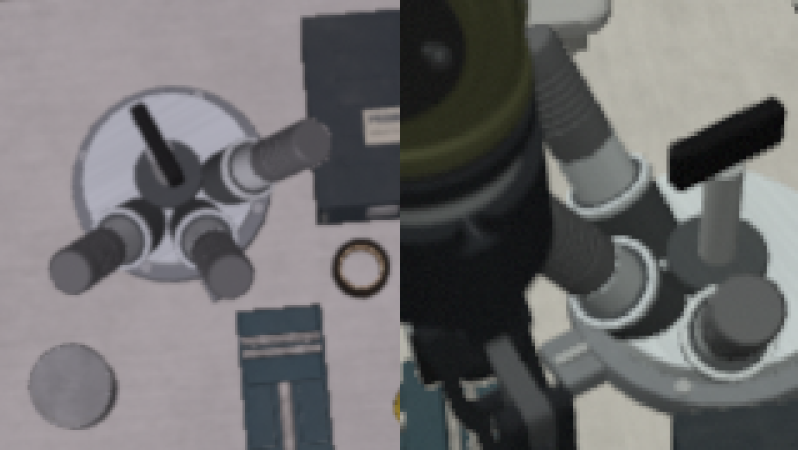

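The cap sits home on the marker over the pointer: top crop (220,265), and its outline matches the predicted home outline to about 2 px in the top view. Tin and tape are where they were. Handing in.

```bash
python3 -c "
from station import robot
print(robot.hand_in())"
```

```text
the job is handed in; nothing more can be done
None
```

I turned the stand one click so the open marker stands over the front pointer, then pressed the grey spare cap fully home on it. I handed in at about 18 s of the 51 s allowed.

- **Tilting the cap:** The moves cannot tilt the tool. I turned the cap in the pads to about 28° to match the marker's lean. My first try, against the post's dome, reached only about 14°. I finished it by pushing the cap's side against the fixed post.
- **Pressing on:** The marker sank on its spring at 3 to 5 N and then went solid, with about 53 N at the wrist. That is more than the cap needed. I then let the marker come back up about 22 mm, until the force was near zero, before opening the jaws.

**Last checks:**
- In the top view the cap's outline agrees with the predicted home pose to about 2 px. The joint with the barrel shows no white shoulder ring.
- The side view was partly hidden by the arm, so its outline (left edge about 18 px off the prediction) could not confirm the pose.
- I did not record the click itself as a force peak. I take it from the travel and the solid stop.
- The tin is within about 2 px of its first place in the top view; the side camera gave no detection of it at the end. The tape is within about 1 px in the side view, and its top-view box differs by up to about 4 px.

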